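# Set the length gauge, then run the board out to it and hold it

## Task

Turn the black knob of the length gauge in small turns until its green pointer stands on the red mark (the blue mark is an old one, ignore it). Then slide the board out along its wooden rail, without lifting it off, until its steel-plated end is level with the pointer. It would tip if let go, so finish while still holding the board there, level, straight and resting on the rail; do not disturb the tin, the spray can or the screwdriver.

Things in the scene. Friction and masses are not known exactly. Their poses are not given: they have to be found in the camera images.
- stand: fixed stand on the bench. Origin on the bench under the middle of the rail's front edge; its -y axis is 'outward', the way the board slides; its +x points from the rail to the gauge. Grey base plate x -45 to 175, y -210 to 210 mm, 8 mm thick, carries the rail and the gauge. Gauge: white scale strip x 60 to 100, y -200 to -90, top at 80 mm; blue knob housing x 85 to 165, y -100 to 10, top at 45 mm
- edge (a point): middle of the rail's front edge, on its top face, 70 mm above the bench; the overhang begins here; axes as the stand's. The wooden rail is 40 mm wide and runs 200 mm back from here (stand +y), on a narrower blue web, with free space on both sides
- knob (a joint): angle of the black knob, rad, positive clockwise seen from above, starts within 0.2 of 0, stops at -1.9 and 1.9. One rad clockwise moves the green pointer 20 mm outward (stand -y), counter-clockwise inward, without play; it stays where it is left (friction about 0.03 N m)
- knob_grip (a point): on the knob's vertical axis at the height to grip: 72 mm above the bench, 27 mm above the housing. The grip is an upright bar 12 mm thick, 40 mm long, 34 mm tall (52 to 86 mm above the bench); at knob angle 0 its length lies along the stand's y, its thickness along x; it turns with the knob
- pointer_tip (a point): board-side tip of the green pointer, a bar 4 mm wide (stand y), 32 mm long (stand x 45 to 77), 85 mm above the bench, crossing part of the scale strip; it shows how far out the board's end must come. It moves only along the stand's y, driven by the knob, and stays 15 mm clear of the board's side
- red_mark: red line across the white scale strip, 5 mm wide (stand y), 40 mm long (stand x), 1 mm high; origin at its middle; fixed on the stand. The pointer must stand on it: same y in the stand's frame
- blue_mark: blue line of the same size on the same strip, not wanted. Red and blue may be either way round; each lies 14 to 24 mm from the middle of the scale
- board_center (a point): middle of the loose board, half-way up its wood, 79 mm above the bench as it lies on the rail. Wood 340 mm long (own y), 60 mm wide (x), 18 mm thick, 0.3 to 0.5 kg. It lies along the rail (within 0.02 rad, 3 mm), overhanging the front edge by 20 to 70 mm; its bare tail (+y) passes the rail's back end. It can be gripped across its 60 mm width from above near the tail
- board_end (a point): middle of the board's outer end face, 170 mm from its middle along its -y; must come level with the pointer: same y in the stand's frame. A dark steel plate 60 x 70 x 6 mm lies on top at this end; the centre of mass is 71 mm from the middle towards it, so the board tips beyond 99 mm of overhang; the wanted overhang is 120 to 170 mm
- tin: bystander: tin with a green label, 80 mm across, 90 mm tall, standing; origin under its centre
- spray_can: bystander: spray can with a red label and white cap, 60 mm across, 150 mm tall, standing; origin under its centre
- screwdriver: bystander: screwdriver lying on the bench

How it is judged:
On the way, in this order (a step that is already met when the one before it is completed fails the run):
1. the pointer has been brought onto the red mark (within 4 mm) (y of pointer_tip in the frame of red_mark between -0.004 and 0.004 m), for 0.3 s.
2. then the board has been run out until its end is level with the pointer (within 8 mm), held by the fingers (y of board_end in the frame of pointer_tip between -0.008 and 0.008 m and contact force between the fingers and board above 0.5 N), for 0.3 s.
At the end, for the whole second after the job is handed in: Pointer within 4 mm of the red mark; plated end within 8 mm of the pointer along the stand; board at rest, bearing on the rail, height within 5 mm, within 15 mm of the middle line, turned under 0.08 rad, tilted under 0.05 rad, fingers still holding it (over 0.5 N) (all of step 1 and all of step 2 and x of board_center in the frame of stand between -0.015 and 0.015 m and angle between the y axis of board_center and the y axis of stand, either way round below 0.08 rad and angle between board_center's own z axis and vertical below 0.05 rad and height (world z) of board_center between 0.074 and 0.084 m and contact force between board and stand above 0.3 N and linear speed of board below 0.02 m/s); the arm keeps its last pose, push and grip.
It fails at once if the board tipped more than 0.2 rad (angle between board_center's own z axis and vertical above 0.2 rad).
It fails at once if the board was lifted more than 25 mm off the rail (height (world z) of board_center above 0.104 m).
It fails at once if a bystander was moved more than 30 mm (distance of any of tin, spray_can, screwdriver from where it was at the start of the episode above 0.03 m).
It also fails if it takes over 58 s, if anything falls off the work surface, if the arm or the gripper's body presses on something with over 40 N, if the wrist force passes 120 N, or if a joint passes its speed limit or range.

## Robot

A 7-joint arm with a two-finger parallel gripper is mounted at the origin on the work surface. World frame = base frame: x ahead of the robot, y to its left, z up, the work surface at z = 0. Lengths are in m, angles in rad, forces in N, time in s.
With the tool pointing down it reaches from about 0.425 to 0.925 m from the base axis. Payload 6.8 kg.
Tool frame: the origin (TCP) lies midway between the tips of the shut fingers; the grasp point (between the pads) lies 19 mm behind it; z points along the fingers, x is the direction in which the jaws open and shut, and the axes are right-handed (so a half turn about z gives the same grasp; the last joint's range is limited). The gripper opens to 85 mm and grips with 20 to 120 N. Pads are 22 mm wide; open, the fingers measure 114 mm over their backs; the gripper's body (76 mm by 85 mm) begins 54 mm behind the grasp point. The pads swing forward as they close: fully open they stand 13 mm farther back than shut.
Start: joints at [1.166, 0.477, 0.022, 1.555, -0.011, 1.109, -0.083], TCP at [0.197, -0.646, 0.231] pointing down, gripper open.
Joint ranges: [-2.96, 2.96], [-0.34, 2.1], [-1.41, 1.46], [0.24, 2.44], [-1.37, 4.51], [0.17, 1.92], [-2.96, 2.96]. Speed limits (rad/s): [2.39, 2.39, 3.14, 3.14, 3.14, 3.14, 3.14].

## Interface

Orientations are given as a unit quaternion [w, x, y, z].
In Python, from station import bot, imaging, nets gives the robot as it stands. The module is installed in compiled form; this text tells all that it offers.
- The arm moves only by the tool apply_moves, never from a script. Its argument "moves" is text: rows parted by semicolons, each of 7 numbers parted by spaces: the gripper command: -1 is fully open, 1 is shut, values between are in proportion, then the shift along the tool's x, y, z normalised to -1 to 1, where 1 is 120 mm, then the turn, a rotation vector about the tool's x, y, z normalised to -1 to 1, where 1 is 4 degrees. In form: hand dx dy dz rx ry rz; .... A call has 1 to 12 rows; each row shifts and turns the commanded pose from where the row before left it, along the tool's axes as they then stand; what a row does not reach is not made up. A row lasts 1/12 s, in which the tool goes at most 41.7 mm and 7.16 degrees, less where a joint would pass 70% of its speed; a pose out of reach is approached as far as the arm can. A call with a number of a shift or a turn outside -1 to 1 is refused whole. A call with a gripper value outside its range is refused whole. The fingers move at their own pace and stop on an object; "force" is the grip in N (left out, the last holds). Time passes only in rows, so rows that do not move let the fingers close. It gives the time, the measured TCP pose, the force and the opening at its end, in the units of the state.
- bot.get_obs(): the state, without advancing time (a new reading comes with each control period).
- imaging.read_camera(name): name is "side" or "top"; returns a dict with "image" (400x640x3 uint8, red, green, blue), "fx", "fy", "cx", "cy" (pixels), "view" (4x4, takes a point from world to camera coordinates). Camera axes: x right, y down, z forward; pixel columns grow to the right and rows downward; lengths in m; the calibration is good to about 2 mm. A picture is of the moment at which its call begins. There is no depth.
- bot.hand_in(): hands the job in, once; it reports no verdict.
Trained networks look in a picture, given as the dict that the camera call returned (one of the last four; its "shot" number tells which), for a name from the list of things; names that differ only in an ending like _2 or _b are one class to them, and where a whole thing is asked for, a point or a joint stands for the part that bears it (a point fixed in the world has none). Each returns a list of dicts, best first, with "score" (0 to 1); they miss things now and then, are a little off and sometimes report something else, mostly with a low value. They report only what shows in the picture. A call takes as long as a camera call.
- nets.spot_in(picture, name): "rect" ([left, top, right, bottom] in pixels, round what is visible of it).
- nets.outline_of(picture, name): "region" (400x640 bool, what is visible of it) and "rect" ([left, top, right, bottom] in pixels, round what is visible of it).
- nets.spot_point(picture, name): "location" ([column, row] in pixels: a listed point, or the origin of a listed thing).
The state is a dict: "t": time; "q": joint angles; "joint_vel": joint speeds; "joint_torque": joint torques, N m; "eef_pos": TCP position; "tool_rot": TCP orientation; "contact_force": force on the tool from outside, world axes, zero at the start; "torque": the same for the moment, N m; "gripper_width": opening from 0.0 (shut) to 1.0 (fully open).
Only numpy, scipy, OpenCV 4.12 (cv2) and the standard library are available. Lean on these libraries where they do the work, as an engineer would, in place of code of your own. Each camera call takes 0.05 s, during which the arm holds its last target.

## Working session

There is one attempt and no reset: what is moved stays moved. The work goes in short steps, Python scripts to look and compute and a tool call to move; the robot and the scene stay as the last step left them, time stands still between calls to the robot, and variables do not carry over. Pictures are saved under pics/ and viewed, and the job is handed in when it is done.

Besides the shell and the picture viewer there is one more tool, called after "Request:" in YAML: its name, and indented under it one key for each argument. apply_moves: Moves the arm, as the interface text tells. Scaled input: -1 to 1 covers 120 mm each way for a shift and 4 degrees each way for a turn. Its arguments: {"type":"object","properties":{"moves":{"type":"string"},"force":{"type":"number"}},"required":["moves"]}

```bash
mkdir -p pics; cat > h.py <<'E'
import numpy as np, cv2
from station import bot, imaging, nets
def shot(name,fn=None):
    p=imaging.read_camera(name)
    if fn: cv2.imwrite('pics/'+fn+'.png',p['image'][:,:,::-1])
    return p
def ray(p,uv):
    V=np.array(p['view']);R=V[:3,:3];t=V[:3,3]
    d=R.T@np.array([(uv[0]-p['cx'])/p['fx'],(uv[1]-p['cy'])/p['fy'],1.]);return -R.T@t,d
def atz(p,uv,z):
    c,d=ray(p,uv);return c+d*(z-c[2])/d[2]
def proj(p,X):
    V=np.array(p['view']);c=V[:3,:3]@np.array(X)+V[:3,3];return np.array([p['fx']*c[0]/c[2]+p['cx'],p['fy']*c[1]/c[2]+p['cy']])
E
python3 - <<'E'
from h import *
o=bot.get_obs();print(o)
for n in('top','side'):
    p=shot(n,n+'0');print(n,p['fx'],p['cx'],p['cy'],np.round(p['view'],3).tolist())
    for k in ['stand','edge','knob_grip','pointer_tip','red_mark','blue_mark','board_center','board_end','tin','spray_can','screwdriver']:
        r=nets.spot_point(p,k)
        if r: print(k,[(np.round(a['location'],1),round(a['score'],2)) for a in r[:2]])
E
```

```text
{'t': 0.0, 'q': array([ 1.16588959,  0.47781502,  0.02234524,  1.55649272, -0.01149311,
        1.10931146, -0.08306741]), 'joint_vel': array([-0.00050436,  0.00028267,  0.00223516,  0.00084152, -0.00029018,
        0.00118385,  0.00162674]), 'joint_torque': array([ 3.49924949e-05, -5.96446395e+01,  1.60808545e+00, -2.81197804e+01,
        1.24571190e-02,  9.37980367e-03, -1.18643561e-05]), 'eef_pos': array([ 0.19721283, -0.64490033,  0.23029842]), 'tool_rot': array([-5.02006726e-04,  8.03901912e-01, -5.94761142e-01, -8.05487744e-04]), 'contact_force': array([ 0.18709497, -0.39781559,  0.45636358]), 'torque': array([0.01141799, 0.02841788, 0.0092517 ]), 'gripper_width': 1.0016179864301624}
top 491.71362038124227 315.7511143614389 200.9140780435595 [[-0.016, -1.0, 0.014, -0.063], [-0.997, 0.015, -0.071, 0.601], [0.071, -0.016, -0.997, 1.509], [0.0, 0.0, 0.0, 1.0]]
stand [(array([294.8, 236.6]), 0.65)]
edge [(array([297.1, 235.1]), 0.75)]
knob_grip [(array([315.7, 186.3]), 0.51)]
pointer_tip [(array([344.6, 225. ]), 0.38)]
red_mark [(array([350.6, 217.9]), 0.5)]
blue_mark [(array([340.
[... 210 characters left out ...]
, 147.3]), 0.71)]
side 475.33479766324007 320.8334067739512 202.2776581647215 [[-0.926, -0.377, -0.003, 0.504], [-0.255, 0.632, -0.732, 0.269], [0.278, -0.677, -0.682, 1.268], [0.0, 0.0, 0.0, 1.0]]
stand [(array([339.1, 250.5]), 0.82)]
edge [(array([339.1, 234.3]), 0.58), (array([343.8, 220.5]), 0.25)]
knob_grip [(array([301.4, 206.6]), 0.61), (array([349.2, 193.2]), 0.37)]
pointer_tip [(array([348.4, 192.9]), 0.48), (array([411.4, 174.8]), 0.35)]
red_mark [(array([341.5, 234.2]), 0.53)]
board_center [(array([317.9, 263.6]), 0.92)]
board_end [(array([342. , 219.3]), 0.6)]
tin [(array([204.7, 300.1]), 0.86)]
spray_can [(array([410.3, 173.1]), 0.93)]
screwdriver [(array([245.8, 233.5]), 0.72)]
```

View pics/top0.png

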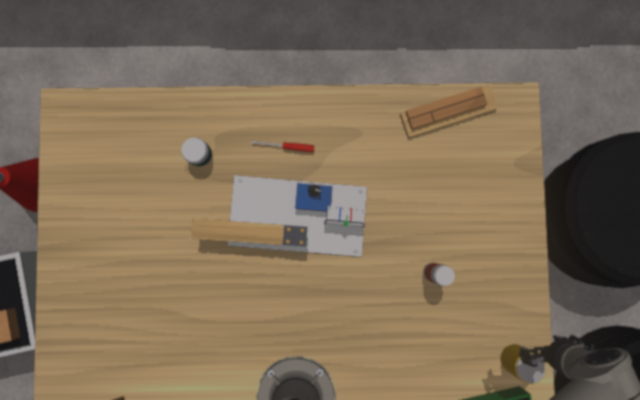

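View pics/side0.png

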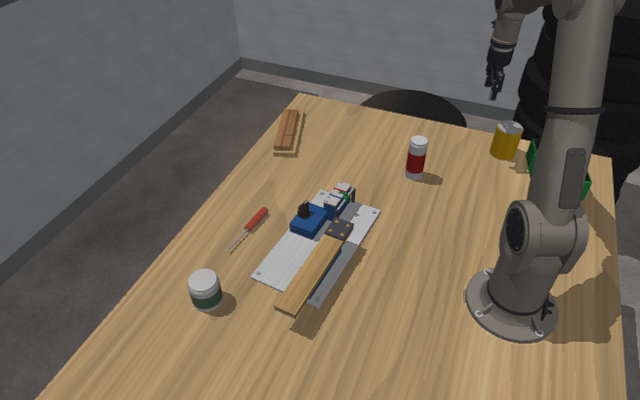

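```bash
python3 - <<'E'
import cv2
a=cv2.imread('pics/top0.png')[130:280,150:390];cv2.imwrite('pics/top0z.png',cv2.resize(a,None,fx=3.3,fy=3.3,interpolation=2))
a=cv2.imread('pics/side0.png')[150:310,210:420];cv2.imwrite('pics/side0z.png',cv2.resize(a,None,fx=3.6,fy=3.6,interpolation=2))
E
```

```text
(no output)
```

View pics/top0z.png

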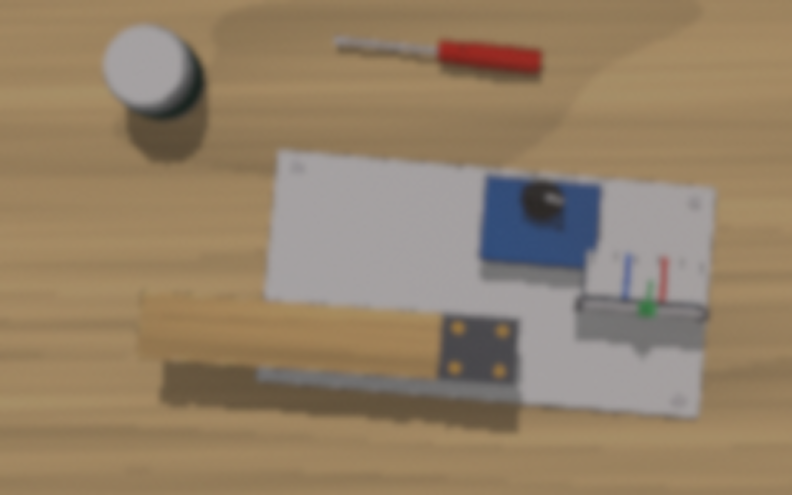

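View pics/side0z.png

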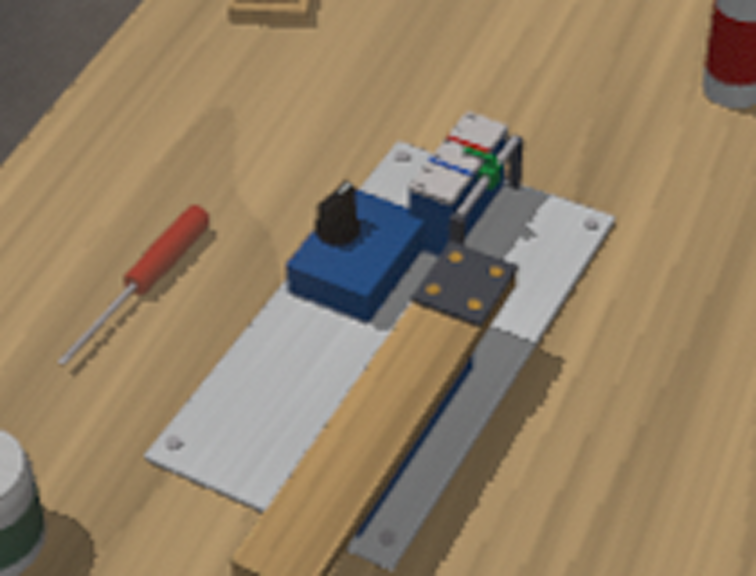

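```bash
cat >> h.py <<'E'
def cz(uv,w): 
    return np.array(uv)/3.3+[150,130] if w=='top' else np.array(uv)/3.6+[210,150]
def S2W(s,P):
    c,n=np.cos(s[2]),np.sin(s[2]);P=np.array(P,float);return np.array([s[0]+c*P[0]-n*P[1],s[1]+n*P[0]+c*P[1],P[2]])
def W2S(s,W):
    c,n=np.cos(s[2]),np.sin(s[2]);d=np.array(W[:2])-s[:2];return np.array([c*d[0]+n*d[1],-n*d[0]+c*d[1],W[2]])
E
python3 - <<'E'
from h import *
from scipy.optimize import least_squares
P={n:shot(n) for n in('top','side')}
C=[(.175,.21,.008),(.175,-.21,.008),(-.045,-.21,.008),(-.045,.21,.008)]
px={'top':[(278,150),(714,188),(698,416),(257,380)],'side':[(148,458),(405,143),(615,217),(378,570)]}
def f(s,ws):
    return np.concatenate([proj(P[w],S2W(s,c))-cz(u,w) for w in ws for c,u in zip(C,px[w])])
for ws in(['top'],['side'],['top','side']):
    r=least_squares(f,[.53,.1,0],args=(ws,));print(ws,r.x,np.round(r.fun,1))
s=r.x
np.save('s.npy',s)
m={'top':{'red':((664,280),.081),'blue':((627,278),.081),'ptr':((647,309),.087),'ptr2':((651,283),.087),'endL':((516,320),.094),'endR':((518,385),.094),'tailL':((143,298),.088),'tailR':((140,356),.088),'hous':((486,176),.045),'hous2':((600,186),.045),'knobtop':((540,200),.086)},
'side':{'red':((470,142),.081),'blue':((450,165),.081),'ptr':((487,165),.087),'knobtop':((339,190),.086)}}
for w in m:
  for k,(u,z) in m[w].items(): print(w,k,np.round(W2S(s,atz(P[w],cz(u,w),z))*1e3,1))
E
```

```text
['top'] [ 0.4908983  -0.00807098 -0.09841906] [-0.2 -0.1  0.6 -0.5  0.1  0.3 -0.5  0.2]
['side'] [ 0.48686034 -0.00070941 -0.12227457] [-2.6 -1.  -0.8 -0.6  1.1  1.   2.1  0.2]
['top', 'side'] [ 0.48931517 -0.00510589 -0.10940629] [-0.5 -0.2  0.2  0.8 -1.   1.6 -1.5 -0.1 -2.3 -1.5 -2.  -1.4  0.1 -0.5
  2.9 -1.1]
top red [  81.7 -163.3   81. ]
top blue [  80.4 -129.7   81. ]
top ptr [  53.9 -149.8   87. ]
top ptr2 [  77.6 -151.3   87. ]
top endL [ 32.9 -33.3  94. ]
top endR [-24.6 -40.5  94. ]
top tailL [ 21.4 301.7  88. ]
top tailR [-30.5 298.6  88. ]
top hous [164.5   7.5  45. ]
top hous2 [165.3 -99.1  45. ]
top knobtop [143.1 -44.6  86. ]
side red [  77.3 -161.8   81. ]
side blue [  79.1 -127.2   81. ]
side ptr [  48.5 -136.1   87. ]
side knobtop [144.2 -50.6  86. ]
```

```bash
python3 - <<'E'
import cv2
a=cv2.imread('pics/top0.png')[175:240,280:380];cv2.imwrite('pics/top0zz.png',cv2.resize(a,None,fx=8,fy=8,interpolation=2))
a=cv2.imread('pics/side0.png')[175:245,285:365];cv2.imwrite('pics/side0zz.png',cv2.resize(a,None,fx=8,fy=8,interpolation=2))
E
```

```text
(no output)
```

View pics/top0zz.png

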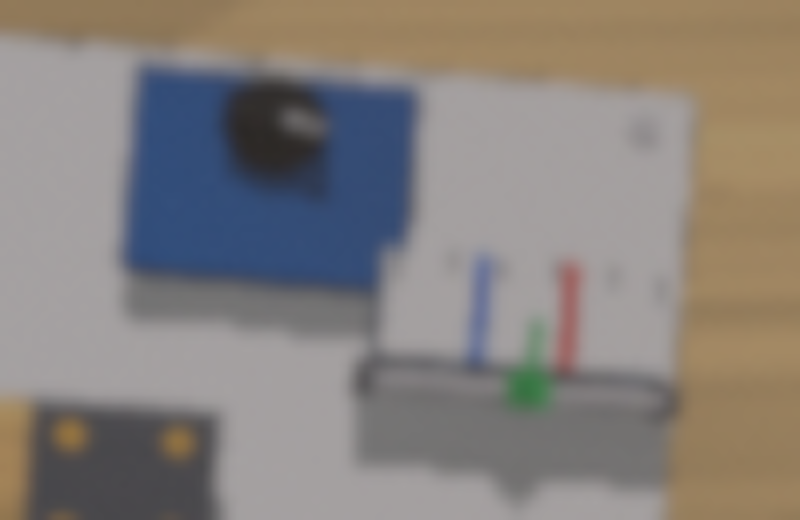

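View pics/side0zz.png

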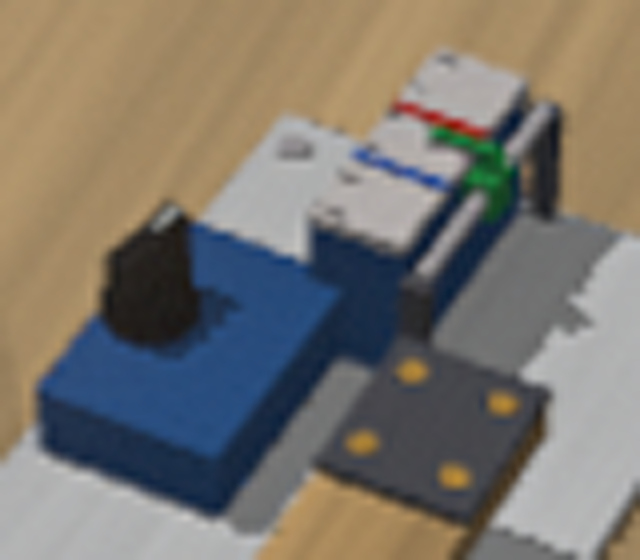

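```bash
cat >> h.py <<'E'
def un(uv,off,k): return (np.array(uv,float)+.5)/k-.5+np.array(off)
E
python3 - <<'E'
from h import *
from scipy.optimize import least_squares
P={n:shot(n) for n in('top','side')}
Z=lambda u,w:un(u,(280,175),8) if w=='top' else un(u,(285,175),8)
Y=lambda u,w:un(u,(150,130),3.3) if w=='top' else un(u,(210,150),3.6)
F={'top':[(Y((278,150),'top'),(175,210,8)),(Y((714,188),'top'),(175,-210,8)),(Y((698,416),'top'),(-45,-210,8)),(Z((140,66),'top'),(165,10,45)),(Z((415,90),'top'),(165,-100,45)),(Z((125,262),'top'),(85,10,45)),(Z((380,245),'top'),(100,-90,80))],
'side':[(Y((148,458),'side'),(175,210,8)),(Y((615,217),'side'),(-45,-210,8)),(Z((40,388),'side'),(165,10,45)),(Z((220,455),'side'),(85,10,45)),(Z((312,212),'side'),(100,-90,80)),(Z((405,250),'side'),(60,-90,80)),(Z((525,80),'side'),(60,-200,80)),(Z((440,50),'side'),(100,-200,80))]}
def f(s,ws): return np.concatenate([proj(P[w],S2W(s,np.array(c)/1e3))-u for w in ws for u,c in F[w]])
for ws in(['top'],['side'],['top','side']):
    r=least_squares(f,[.53,.1,0],args=(ws,),loss='soft_l1');print(ws,r.x);print(np.round(f(r.x,ws).reshape(-1,2),1).tolist())
    np.save('s_'+'_'.join(ws)+'.npy',r.x)
s=r.x
m={'top':{'red':((569,318),.081),'blue':((480,310),.081),'ptr':((536,345),.085),'knobdisk':((275,132),.050)},
'side':{'red':((440,119),.081),'blue':((400,168),.081),'ptr':((465,140),.087),'disk':((150,315),.05)}}
for w in m:
  s=np.load('s_%s.npy'%w)
  for k,(u,z) in m[w].items(): W=atz(P[w],Z(u,w),z);print(w,k,np.round(W2S(s,W)*1e3,1),np.round(W*1e3,1))
E
```

```text
['top'] [ 0.49175985 -0.00666793 -0.09939501]
[[-0.2, -0.1], [0.5, -0.3], [0.0, 0.5], [-0.6, -0.5], [0.7, -0.5], [-1.0, 0.9], [0.5, 0.2]]
['side'] [ 0.4867246  -0.005965   -0.09344799]
[[-0.5, 0.0], [0.4, -0.6], [-0.6, 0.2], [0.4, 0.7], [-0.1, 0.3], [0.1, -0.3], [0.5, -0.3], [-0.2, -0.3]]
['top', 'side'] [ 0.4892424  -0.00652908 -0.09763914]
[[-0.4, 0.8], [0.4, 0.4], [0.0, 1.2], [-0.8, 0.3], [0.5, 0.2], [-1.1, 1.7], [0.4, 0.9], [-1.3, -0.7], [-0.0, -0.8], [-1.2, -0.3], [-0.3, 0.3], [-0.6, -0.1], [-0.4, -0.7], [0.1, -0.6], [-0.6, -0.6]]
top red [  79.  -161.1   81. ] [ 554.4 -174.8   81. ]
top blue [  79.2 -127.7   81. ] [ 557.9 -141.6   81. ]
top ptr [  67.7 -149.3   85. ] [ 544.3 -161.9   85. ]
top knobdisk [142.1 -45.8  50. ] [628.6 -66.4  50. ]
side red [  80.  -160.5   81. ] [ 551.4 -173.3   81. ]
side blue [  81.3 -127.8   81. ] [ 555.7 -140.8   81. ]
side ptr [  63.3 -147.8   87. ] [ 536. -159.   87.]
side disk [143.5 -40.3  50. ] [625.9 -59.5  50. ]
```

```bash
cat >> h.py <<'E'
from scipy.spatial.transform import Rotation as Ro
def pose():
    o=bot.get_obs();q=o['tool_rot'];return o,o['eef_pos'],Ro.from_quat([q[1],q[2],q[3],q[0]])
def plan(target,yaw):
    """tool-frame shift in units of 120mm, turn in units of 4deg, to pointing-down pose w/ tool x at yaw (mod pi)"""
    o,p,R=pose()
    sh=R.inv().apply(np.array(target)-p)/.12
    x=R.apply([1,0,0]);cur=np.arctan2(x[1],x[0]);
    yaw=cur+(yaw-cur+np.pi/2)%np.pi-np.pi/2
    Rt=Ro.from_matrix(np.array([[np.cos(yaw),np.sin(yaw),0],[np.sin(yaw),-np.cos(yaw),0],[0,0,-1]]))
    rv=np.degrees((R.inv()*Rt).as_rotvec())/4
    print('t',round(o['t'],2),'pos',np.round(p,4),'yaw',round(cur,4),'shift u',np.round(sh,3),'turn u',np.round(rv,3),'F',np.round(o['contact_force'],1),'w',round(o['gripper_width'],3))
E
python3 - <<'E'
from h import *
plan([.627,-.063,.2],-.2976)
p=shot('side');s=np.load('s_side.npy')
for x in(130,137,143):print(proj(p,S2W(s,(x/1e3,-.045,.086)))*8-np.array([285,175])*8, proj(p,S2W(s,(x/1e3,-.045,.045)))*8-np.array([285,175])*8)
E
```

```text
t 1.4 pos [ 0.1974 -0.6455  0.2313] yaw -1.274 shift u [-3.595 -4.843  0.261] turn u [-1.0000e-03  0.0000e+00 -1.3986e+01] F [ 0.1 -0.1 -0.3] w 1.0
[181.58142796 246.53774549] [183.89163496 324.70326295]
[165.17533953 240.63749159] [167.79755565 318.78860546]
[151.15651225 235.59578767] [154.04451594 313.73429214]
```

Request:
apply_moves:
  moves: "-1 -0.3 -0.4 0 0 0 0;-1 -0.18 -0.242 0 0 0 0;-1 -0.18 -0.242 0 0 0 0;-1 -0.18 -0.242 0 0 0 0;-1 -0.18 -0.242 0 0 0 0;-1 -0.18 -0.242 0 0 0 0;-1 -0.18 -0.242 0 0 0 0;-1 -0.18 -0.242 0 0 0 0;-1 -0.18 -0.242 0 0 0 0;-1 -0.18 -0.242 0 0 0 0;-1 -0.18 -0.242 0 0 0 0;-1 -0.18 -0.242 0 0 0 0"

```text
t: 2.45
eef_pos: [0.4588, -0.2898, 0.2317]
tool_rot: [0.0, 0.804, -0.595, 0.0]
contact_force: [-0.4, -0.3, 0.2]
gripper_width: 0.997
```

Request:
apply_moves:
  moves: "-1 -0.18 -0.242 0 0 0 0;-1 -0.18 -0.242 0 0 0 0;-1 -0.18 -0.242 0 0 0 0;-1 -0.18 -0.242 0 0 0 0;-1 -0.18 -0.242 0 0 0 0;-1 -0.18 -0.242 0 0 0 0;-1 -0.18 -0.242 0 0 0 0;-1 0 0 0 0 0 -1;-1 0 0 0 0 0 -1;-1 0 0 0 0 0 -1;-1 0 0 0 0 0 -1;-1 0 0 0 0 0 -1"

```text
t: 3.45
eef_pos: [0.6082, -0.0872, 0.2313]
tool_rot: [0.0, 0.896, -0.445, 0.0]
contact_force: [-0.2, -0.6, -0.1]
gripper_width: 0.999
```

Request:
apply_moves:
  moves: "-1 0 0 0 0 0 -1;-1 0 0 0 0 0 -1;-1 0 0 0 0 0 -1;-1 0 0 0 0 0 -1;-1 0 0 0 0 0 -1;-1 0 0 0 0 0 -1;-1 0 0 0 0 0 -1;-1 0 0 0 0 0 -1;-1 0 0 0 0 0 -1;-1 0 0 0 0 0 0"

```text
t: 4.28
eef_pos: [0.6081, -0.0874, 0.2313]
tool_rot: [-0.0, 0.989, -0.147, 0.0]
contact_force: [0.2, 0.9, 0.0]
gripper_width: 1.003
```

```bash
python3 - <<'E'
from h import *
shot('side','side1')
plan([.628,-.064,.12],-.2976)
E
```

```text
t 4.33 pos [ 0.6082 -0.0873  0.2313] yaw -0.2981 shift u [ 0.101 -0.234  0.927] turn u [-0.002  0.    -0.007] F [ 0.5 -0.3 -0.2] w 1.002
```

View pics/side1.png

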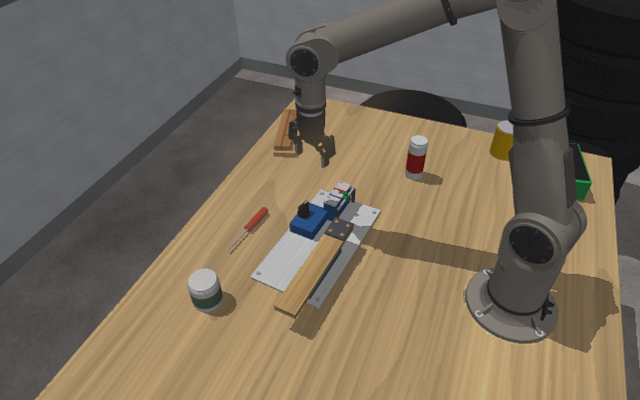

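Request:
apply_moves:
  moves: "-1 0.05 -0.117 0.2 0 0 0;-1 0.051 -0.117 0.2 0 0 0;-1 0 0 0.2 0 0 0;-1 0 0 0.2 0 0 0;-1 0 0 0.127 0 0 0;-1 0 0 0 0 0 0"

```text
t: 4.83
eef_pos: [0.6255, -0.0639, 0.1163]
tool_rot: [0.0, 0.989, -0.149, -0.003]
contact_force: [-0.6, 1.0, -0.2]
gripper_width: 1.002
```

```bash
python3 - <<'E'
from h import *
p=shot('side','side2');t=shot('top','top2')
plan([.628,-.064,.053],-.2976)
a=p['image'][120:270,250:420,::-1];b=t['image'][140:260,250:390,::-1]
cv2.imwrite('pics/c2.png',np.hstack([cv2.resize(a,(400,353),interpolation=2),cv2.resize(b,(400,353),interpolation=2)]))
E
```

```text
t 4.93 pos [ 0.6279 -0.0639  0.1201] yaw -0.298 shift u [0.001 0.001 0.559] turn u [ 0.002  0.009 -0.006] F [-0.2  0.8  0.4] w 0.997
```

View pics/c2.png

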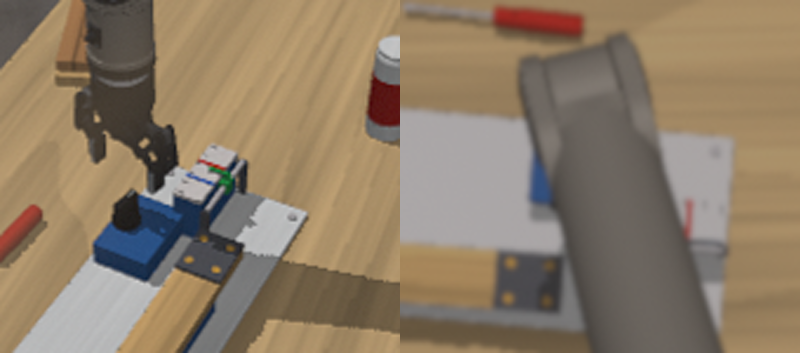

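```bash
python3 - <<'E'
from h import *
p=shot('side')
x=np.array([np.cos(-.298),np.sin(-.298),0])
for z in(.12,.133):
  for d in(-.0425,.0425): print(z,d,proj(p,np.array([.628,-.064,z])+d*x))
print(proj(p,[.628,-.064,.086]))
E
```

```text
0.12 -0.0425 [313.6569696  201.99287133]
0.12 0.0425 [291.86472063 189.80694354]
0.133 -0.0425 [313.598849   198.70231905]
0.133 0.0425 [291.67169974 186.53183728]
[302.93366813 204.20845807]
```

Request:
apply_moves:
  moves: "-1 0 0 0.15 0 0 0;-1 0 0 0.15 0 0 0;-1 0 0 0.15 0 0 0;-1 0 0 0.09 0 0 0;-1 0 0 0 0 0 0;-1 0 0 0 0 0 0"

```text
t: 5.48
eef_pos: [0.6285, -0.0639, 0.0561]
tool_rot: [-0.0, 0.989, -0.148, 0.0]
contact_force: [0.8, -0.2, -0.4]
gripper_width: 0.999
```

Request:
apply_moves:
  moves: "1 0 0 0 0 0 0;1 0 0 0 0 0 0;1 0 0 0 0 0 0;1 0 0 0 0 0 0;1 0 0 0 0 0 0;1 0 0 0 0 0 0;1 0 0 0 0 0 0;1 0 0 0 0 0 0;1 0 0 0 0 0 0;1 0 0 0 0 0 0"
  force: 25

```text
t: 6.32
eef_pos: [0.6298, -0.0646, 0.0559]
tool_rot: [-0.0, 0.989, -0.148, 0.002]
contact_force: [5.7, -1.6, -0.7]
gripper_width: 0.134
```

```bash
python3 - <<'E'
from h import *
p=shot('side','side3')
plan([.628,-.064,.053],-.2976);print(bot.get_obs()['torque'])
a=p['image'][170:240,270:370,::-1]
cv2.imwrite('pics/c3.png',cv2.resize(a,None,fx=8,fy=8,interpolation=2))
E
```

```text
t 6.37 pos [ 0.6298 -0.0646  0.0559] yaw -0.2971 shift u [-0.016 -0.     0.024] turn u [-0.008 -0.051  0.008] F [ 4.7 -1.7 -1.9] w 0.133
[-0.36551512 -0.87683407  0.05882576]
```

View pics/c3.png

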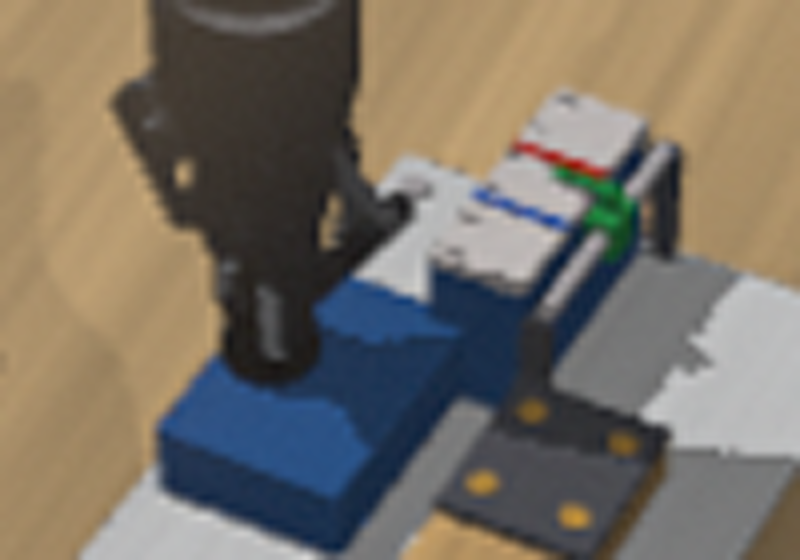

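Request:
apply_moves:
  moves: "1 0.02 0 0 0 0 0.5;1 0 0 0 0 0 0.5;1 0 0 0 0 0 0.5;1 0 0 0 0 0 0.5;1 0 0 0 0 0 0.5;1 0 0 0 0 0 0.5;1 0 0 0 0 0 0.5;1 0 0 0 0 0 0.5;1 0 0 0 0 0 0.5;1 0 0 0 0 0 0.5;1 0 0 0 0 0 0;1 0 0 0 0 0 0"

```text
t: 7.37
eef_pos: [0.6303, -0.0648, 0.0558]
tool_rot: [0.0, 0.948, -0.317, 0.0]
contact_force: [-0.9, -1.2, 6.0]
gripper_width: 0.135
```

```bash
python3 - <<'E'
from h import *
p=shot('side','side4')
plan([.628,-.064,.053],-.2976);print(bot.get_obs()['torque'])
a=p['image'][180:215,320:370,::-1];b=cv2.imread('pics/side3.png')[180:215,320:370]
cv2.imwrite('pics/c4.png',np.vstack([cv2.resize(x,(400,280),interpolation=2) for x in(b,a)]))
s=np.load('s_side.npy')
for fn in('side3','side4'):
    im=cv2.imread('pics/%s.png'%fn).astype(int)[175:220,320:370]
    b,g,r=im[...,0],im[...,1],im[...,2]
    for nm,m,z in(('g',(g-np.maximum(r,b)),.087),('r',r-np.maximum(g,b),.081),('b',b-np.maximum(r,g),.081)):
        w=np.where(m>40,m,0).astype(float)
        if nm=='b': w[:, :8]=0
        v,u=np.nonzero(w);print(fn,nm,len(u),W2S(s,atz(p,((u*w[v,u]).sum()/w.sum()+320,(v*w[v,u]).sum()/w.sum()+175),z))*1e3)
E
```

```text
t 7.42 pos [ 0.6304 -0.0648  0.0558] yaw -0.6448 shift u [-0.02   0.006  0.024] turn u [ 4.000e-03 -5.000e-03 -4.974e+00] F [-0.8 -0.4  5.8] w 0.134
[-0.20693061  0.32722827  0.0024422 ]
side3 g 23 [  50.64337858 -138.86576437   87.        ]
side3 r 19 [  80.55697524 -160.4627089    81.        ]
side3 b 13 [  79.47331517 -126.69428396   81.        ]
side4 g 23 [  51.33734894 -146.76420695   87.        ]
side4 r 9 [  91.10350141 -160.41388281   81.        ]
side4 b 13 [  79.44570649 -126.69663543   81.        ]
```

View pics/c4.png

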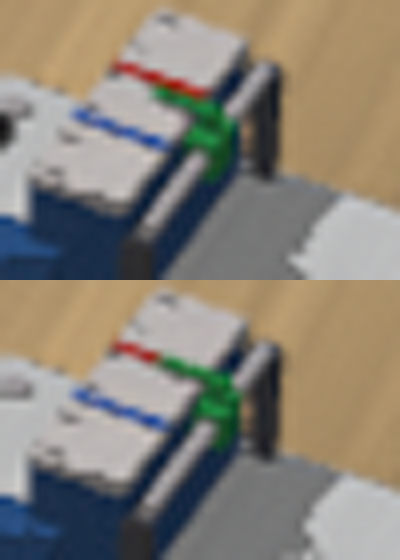

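```bash
cat > ptr.py <<'E'
from h import *
def ana(p,w):
    s=np.load('s_%s.npy'%w); im=p['image'].astype(int)
    r,g,b=im[...,0],im[...,1],im[...,2]
    for nm,m,z in(('g',g-np.maximum(r,b),.086),('r',r-np.maximum(g,b),.081)):
        out=[]
        V,U=np.nonzero(m>25)
        for v,u in zip(V,U):
            q=W2S(s,atz(p,(u,v),z))*1e3
            if 62<q[0]<100 and -205<q[1]<-85: out.append((q[0],q[1],m[v,u]))
        if out:
            o=np.array(out);print(w,nm,len(o),'y',round((o[:,1]*o[:,2]).sum()/o[:,2].sum(),2),'x',round(o[:,0].min()),round(o[:,0].max()))
E
python3 - <<'E'
from ptr import *
ana(shot('side'),'side'); t=shot('top','top4');ana(t,'top')
for f,w in(('top0','top'),('side0','side')):
    q=shot(w);q['image']=cv2.imread('pics/%s.png'%f)[:,:,::-1];ana(q,w)
p=shot('side');s=np.load('s_side.npy')
print([W2S(s,atz(p,(342,190),z))*1e3 for z in(.081,.085,.086)])
E
```

```text
side g 7 y -154.98 x 62 75
side r 17 y -169.06 x 64 98
top r 33 y -161.25 x 62 98
top r 34 y -160.97 x 62 98
side g 6 y -148.08 x 63 76
side r 23 y -163.14 x 65 98
[array([  72.11608817, -161.63700009,   81.        ]), array([  70.25639823, -157.50664288,   85.        ]), array([  69.79147575, -156.47405358,   86.        ])]
```

Request:
apply_moves:
  moves: "1 0 0 0 0 0 0.5;1 0 0 0 0 0 0.5;1 0 0 0 0 0 0.5;1 0 0 0 0 0 0.5;1 0 0 0 0 0 0.5;1 0 0 0 0 0 0.5;1 0 0 0 0 0 0.5;1 0 0 0 0 0 0.3;1 0 0 0 0 0 0;1 0 0 0 0 0 0;1 0 0 0 0 0 0;1 0 0 0 0 0 0"

```text
t: 8.67
eef_pos: [0.6306, -0.0651, 0.0558]
tool_rot: [0.0, 0.898, -0.44, 0.0]
contact_force: [-1.7, -2.8, 5.5]
gripper_width: 0.135
```

```bash
python3 - <<'E'
from ptr import *
p=shot('side','side5');ana(p,'side');t=shot('top','top5');ana(t,'top')
plan([.63,-.065,.053],-.2976)
a=p['image'][180:215,320:370,::-1];b=t['image'][195:230,320:370,::-1]
cv2.imwrite('pics/c5.png',np.hstack([cv2.resize(x,(400,280),interpolation=2) for x in(a,b)]))
E
```

```text
side g 5 y -160.7 x 64 75
side r 28 y -166.05 x 63 98
top r 20 y -160.9 x 80 98
t 8.77 pos [ 0.6307 -0.0651  0.0558] yaw -0.9104 shift u [-0.004  0.004  0.024] turn u [-1.000e-03 -1.400e-02 -8.778e+00] F [-0.8 -1.8  5.8] w 0.133
```

View pics/c5.png

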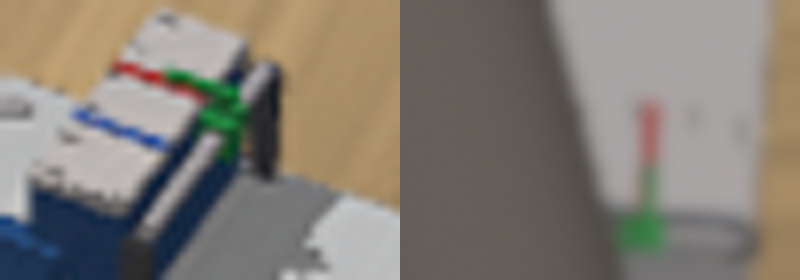

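Request:
apply_moves:
  moves: "0.5 0 0 0 0 0 0;0 0 0 0 0 0 0;-0.5 0 0 0 0 0 0;-1 0 0 0 0 0 0;-1 0 0 0 0 0 0;-1 0 0 0 0 0 0;-1 0 0 0 0 0 0;-1 0 0 -0.2 0 0 0;-1 0 0 -0.25 0 0 0;-1 0 0 -0.25 0 0 0;-1 0 0 -0.25 0 0 0;-1 0 0 -0.25 0 0 0"

```text
t: 9.77
eef_pos: [0.63, -0.0645, 0.2007]
tool_rot: [0.0, 0.898, -0.44, -0.0]
contact_force: [1.7, -0.2, 0.5]
gripper_width: 0.999
```

```bash
python3 - <<'E'
from ptr import *
p=shot('side','side6');ana(p,'side')
s=np.load('s_top_side.npy')
t=shot('top')
# board tail at z=.088; from top0/side0
for w,q,L in(('top',t,(Y:=None)),('side',p,None)):
    pass
print(un((143,298),(150,130),3.3),un((140,356),(150,130),3.3))
ss=np.load('s_top.npy')
for k,u,z in(('tailL',(143,298),.088),('tailR',(140,356),.088),('endL',(516,320),.094),('endR',(518,385),.094)): 
    W=atz(t,un(u,(150,130),3.3),z);print(k,np.round(W2S(ss,W)*1e3,1))
a=p['image'][180:330,260:380,::-1]
cv2.imwrite('pics/c6.png',cv2.resize(a,None,fx=4,fy=4,interpolation=2))
E
```

```text
side g 5 y -160.74 x 64 75
side r 27 y -165.46 x 63 98
[192.98484848 219.95454545] [192.07575758 237.53030303]
tailL [ 22.7 303.9  88. ]
tailR [-29.1 301.3  88. ]
endL [ 30.9 -31.2  94. ]
endR [-26.7 -37.9  94. ]
```

View pics/c6.png

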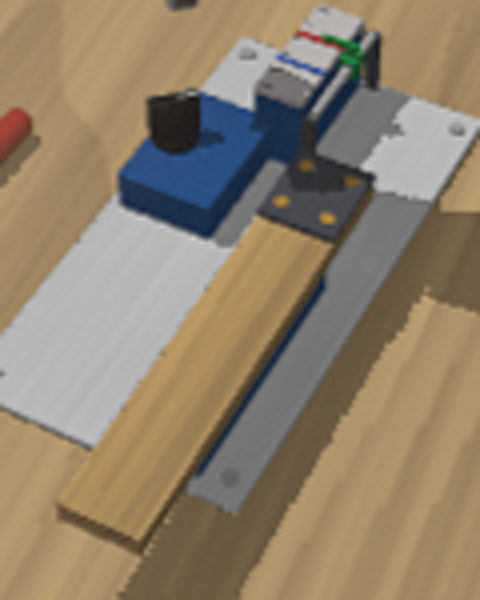

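```bash
python3 - <<'E'
from ptr import *
p=shot('side');ss=np.load('s_side.npy')
for u in((60,508),(140,542)): W=atz(p,un(u,(260,180),4),.088);print(np.round(W2S(ss,W)*1e3,1),W)
for u in((374,182),(330,238)): W=atz(p,un(u,(260,180),4),.094);print(np.round(W2S(ss,W)*1e3,1),W)
t=shot('top')
for u in((143,298),(140,356)): print(atz(t,un(u,(150,130),3.3),.088))
s=np.load('s_top_side.npy')
T=S2W(s,(-.003,.275,.2));print(T);plan(T,s[2]+.016)
E
```

```text
[ 29.1 307.4  88. ] [0.54433822 0.2973859  0.088     ]
[-26.2 306.   88. ] [0.48916464 0.30114441 0.088     ]
[-27.2 -26.9  94. ] [ 0.45711418 -0.0301761   0.094     ]
[-22.8  36.1  94. ] [0.46740858 0.03211377 0.094     ]
[0.54454516 0.29348264 0.088     ]
[0.49269206 0.29607213 0.088     ]
[0.5130648  0.26745357 0.2       ]
t 9.97 pos [ 0.6307 -0.0646  0.2002] yaw -0.911 shift u [-2.787e+00 -9.220e-01 -1.000e-03] turn u [-1.100e-02 -2.800e-02 -1.188e+01] F [-0.5  0.2 -0.3] w 1.0
```

Request:
apply_moves:
  moves: "-1 -0.27 -0.089 0 0 0 0;-1 -0.27 -0.089 0 0 0 0;-1 -0.27 -0.089 0 0 0 0;-1 -0.27 -0.089 0 0 0 0;-1 -0.27 -0.089 0 0 0 0;-1 -0.27 -0.089 0 0 0 0;-1 -0.27 -0.089 0 0 0 0;-1 -0.27 -0.089 0 0 0 0;-1 -0.27 -0.089 0 0 0 0;-1 -0.27 -0.089 0 0 0 0;-1 0 0 0 0 0 -1;-1 0 0 0 0 0 -1"

```text
t: 10.97
eef_pos: [0.5136, 0.2597, 0.1977]
tool_rot: [0.001, 0.928, -0.372, -0.001]
contact_force: [-0.8, -0.5, -0.1]
gripper_width: 1.005
```

Request:
apply_moves:
  moves: "-1 0 0 0 0 0 -1;-1 0 0 0 0 0 -1;-1 0 0 0 0 0 -1;-1 0 0 0 0 0 -1;-1 0 0 0 0 0 -1;-1 0 0 0 0 0 -1;-1 0 0 0 0 0 -1;-1 0 0 0 0 0 -1;-1 0 0 0 0 0 -1;-1 0 0 0 0 0 -0.9;-1 0 0 0 0 0 0;-1 0 0 0 0 0 0"

```text
t: 11.97
eef_pos: [0.5154, 0.2564, 0.1979]
tool_rot: [0.0, 0.999, -0.041, -0.001]
contact_force: [0.4, 0.3, -0.8]
gripper_width: 1.003
```

```bash
python3 - <<'E'
from ptr import *
p=shot('side','side7')
plan([.515,.270,.11],-.085)
E
```

```text
t 12.02 pos [0.5155 0.2565 0.1982] yaw -0.0822 shift u [-0.013 -0.112  0.735] turn u [0.012 0.023 0.04 ] F [-0.1 -0.1  0.4] w 1.003
```

View pics/side7.png

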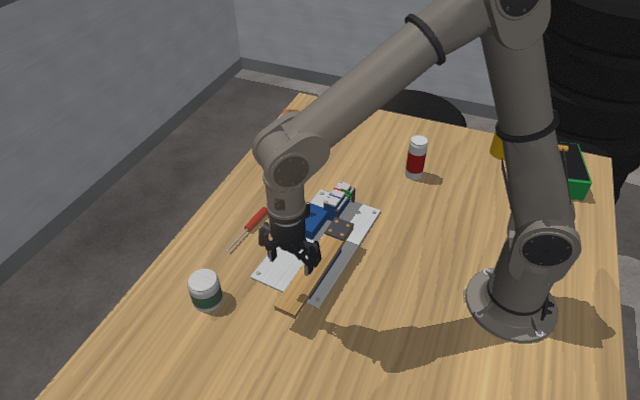

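Request:
apply_moves:
  moves: "-1 -0.013 -0.112 0.15 0 0 0;-1 0 0 0.2 0 0 0;-1 0 0 0.2 0 0 0;-1 0 0 0.185 0 0 0;-1 0 0 0 0 0 0;-1 0 0 0 0 0 0"

```text
t: 12.52
eef_pos: [0.5147, 0.27, 0.1101]
tool_rot: [0.001, 0.999, -0.04, -0.001]
contact_force: [-0.4, -0.4, 0.9]
gripper_width: 0.999
```

```bash
python3 - <<'E'
from ptr import *
p=shot('side','side8');t=shot('top')
plan([.515,.270,.053],-.085)
a=p['image'][220:330,230:370,::-1];cv2.imwrite('pics/c8.png',cv2.resize(a,None,fx=5,fy=5,interpolation=2))
E
```

```text
t 12.62 pos [0.5162 0.271  0.1123] yaw -0.0807 shift u [-0.01   0.01   0.494] turn u [-0.015 -0.018  0.061] F [-0.5 -0.2 -0.8] w 0.998
```

View pics/c8.png

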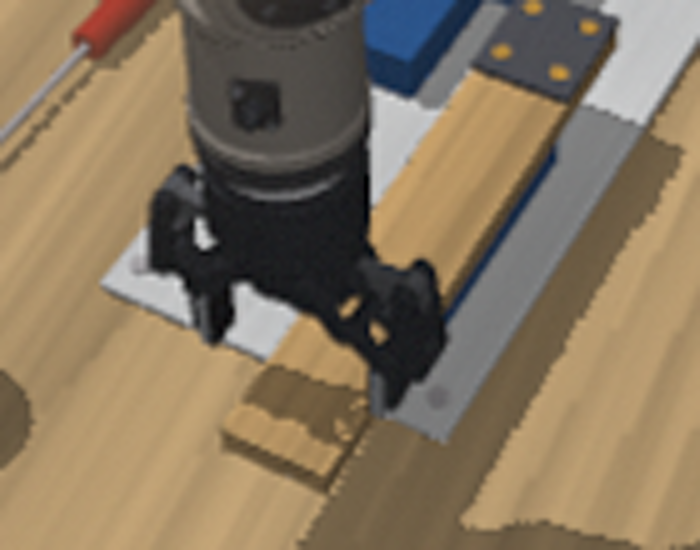

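Request:
apply_moves:
  moves: "-1 0.02 0 0 0 0 0;-1 0 0 0.1 0 0 0;-1 0 0 0.1 0 0 0;-1 0 0 0 0 0 0"

```text
t: 12.95
eef_pos: [0.5167, 0.269, 0.0846]
tool_rot: [0.001, 0.999, -0.04, -0.001]
contact_force: [-0.8, -0.6, -0.3]
gripper_width: 1.003
```

```bash
python3 - <<'E'
from ptr import *
p=shot('side','side9')
plan([.518,.270,.053],-.085)
a=p['image'][220:330,230:370,::-1];cv2.imwrite('pics/c9.png',cv2.resize(a,None,fx=5,fy=5,interpolation=2))
E
```

```text
t 13.0 pos [0.5169 0.2693 0.0854] yaw -0.0802 shift u [ 0.01  -0.007  0.27 ] turn u [0.027 0.037 0.068] F [-0.6  0.3  0.5] w 0.999
```

View pics/c9.png

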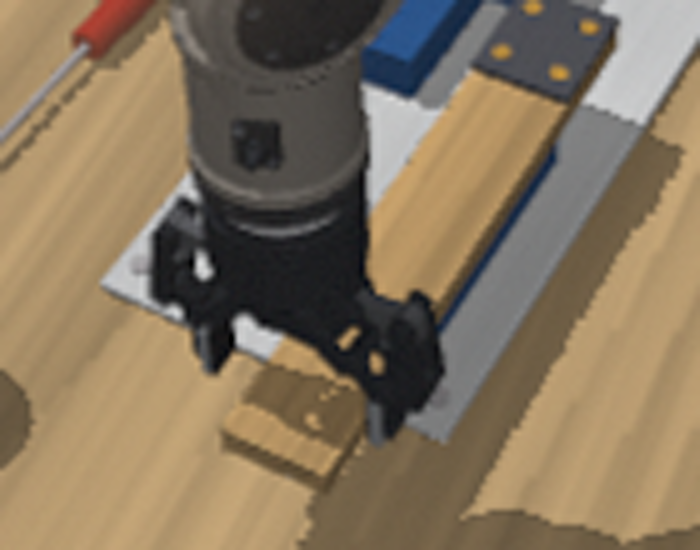

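Request:
apply_moves:
  moves: "-1 0 0 0.1 0 0 0.07;-1 0 0 0.1 0 0 0;-1 0 0 0.07 0 0 0;-1 0 0 0 0 0 0;-1 0 0 0 0 0 0"

```text
t: 13.42
eef_pos: [0.5173, 0.27, 0.0537]
tool_rot: [0.0, 0.999, -0.042, -0.001]
contact_force: [0.9, 0.1, -0.2]
gripper_width: 1.002
```

Request:
apply_moves:
  moves: "0 0 0 0 0 0 0;0.5 0 0 0 0 0 0;1 0 0 0 0 0 0;1 0 0 0 0 0 0;1 0 0 0 0 0 0;1 0 0 0 0 0 0;1 0 0 0 0 0 0;1 0 0 0 0 0 0;1 0 0 0 0 0 0"
  force: 60

```text
t: 14.17
eef_pos: [0.5184, 0.2706, 0.0554]
tool_rot: [-0.0, 0.999, -0.043, 0.001]
contact_force: [-1.1, 0.3, 5.5]
gripper_width: 0.691
```

```bash
python3 - <<'E'
from ptr import *
p=shot('side','side10')
plan([.518,.270,.053],-.085);print(bot.get_obs()['torque'])
a=p['image'][180:330,230:390,::-1];cv2.imwrite('pics/c10.png',cv2.resize(a,None,fx=4,fy=4,interpolation=2))
E
```

```text
t 14.22 pos [0.5184 0.2706 0.0554] yaw -0.0853 shift u [-0.003  0.005  0.02 ] turn u [-0.01  -0.015 -0.005] F [-0.9 -0.3  7. ] w 0.691
[-0.1272165   0.3311736  -0.03117402]
```

View pics/c10.png

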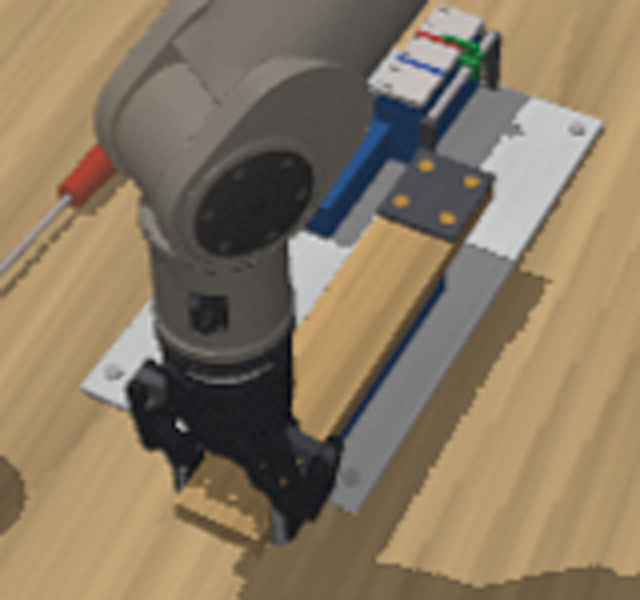

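Request:
apply_moves:
  moves: "1 0 0.02 -0.01 0 0 0;1 0 0.04 0 0 0 0;1 -0.001 0.06 0 0 0 0;1 -0.001 0.07 0 0 0 0;1 -0.001 0.07 0 0 0 0;1 -0.001 0.07 0 0 0 0;1 -0.001 0.07 0 0 0 0;1 -0.001 0.07 0 0 0 0;1 -0.001 0.06 0 0 0 0;1 -0.001 0.04 0 0 0 0;1 0 0.02 0 0 0 0;1 0 0 0 0 0 0"

```text
t: 15.22
eef_pos: [0.5109, 0.1984, 0.0557]
tool_rot: [0.001, 0.999, -0.043, -0.0]
contact_force: [-0.4, -2.0, -1.0]
gripper_width: 0.692
```

```bash
python3 - <<'E'
from ptr import *
p=shot('side','side11');t=shot('top','top11')
plan([.518,.270,.053],-.085);print(bot.get_obs()['torque'])
a=p['image'][170:290,270:390,::-1];cv2.imwrite('pics/c11.png',cv2.resize(a,None,fx=5,fy=5,interpolation=2))
a=t['image'][180:260,200:390,::-1];cv2.imwrite('pics/d11.png',cv2.resize(a,None,fx=4,fy=4,interpolation=2))
E
```

```text
t 15.32 pos [0.5108 0.1985 0.0556] yaw -0.0857 shift u [ 0.008 -0.599  0.021] turn u [ 0.028  0.008 -0.01 ] F [ 1.1 -1.8 -0. ] w 0.69
[-0.35136697 -0.12053973  0.12519681]
```

View pics/c11.png

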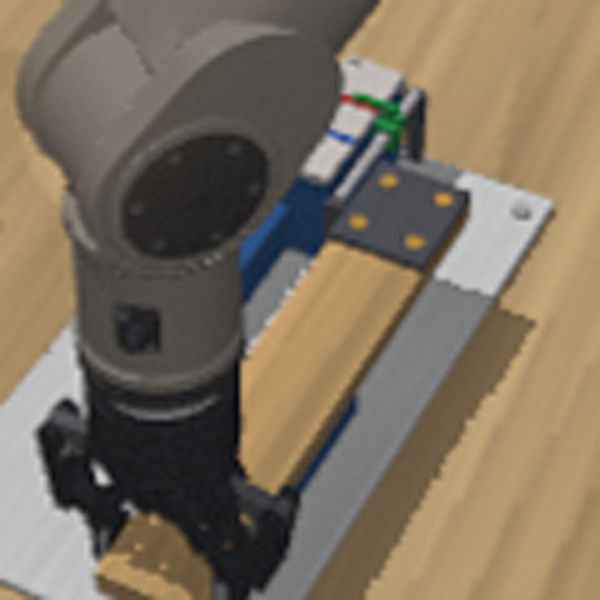

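View pics/d11.png

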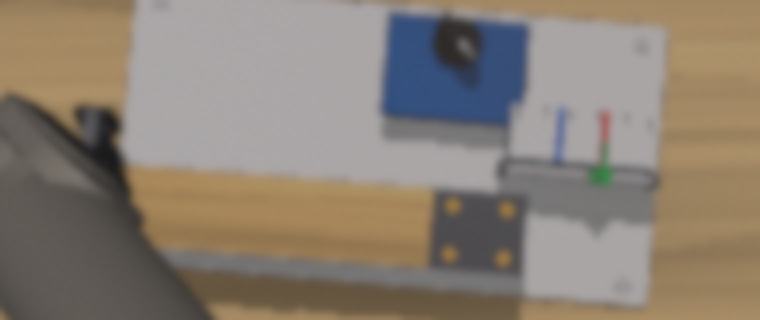

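```bash
cat > m.py <<'E'
from ptr import *
def m(w,pts,off,k,z):
    p=shot(w);s=np.load('s_%s.npy'%w)
    for u in pts: print(w,np.round(W2S(s,atz(p,un(u,off,k),z))*1e3,1))
E
python3 - <<'E'
from m import *
m('top',[(525,193),(522,275),(437,188),(430,268)],(200,180),4,.094)
m('top',[(604,150)],(200,180),4,.086)
m('side',[(470,193),(420,271)],(270,170),5,.094)
E
```

```text
top [  33.4 -104.7   94. ]
top [ -26.9 -107.4   94. ]
top [ 31.6 -39.6  94. ]
top [-27.4 -39.4  94. ]
top [  70.3 -161.2   86. ]
side [ -25.6 -104.4   94. ]
side [-26.2 -32.3  94. ]
```

Request:
apply_moves:
  moves: "1 0 0.02 0 0 0 0;1 -0.001 0.04 0 0 0 0;1 -0.001 0.05 0 0 0 0;1 -0.001 0.06 0 0 0 0;1 -0.001 0.06 0 0 0 0;1 -0.001 0.06 0 0 0 0;1 -0.001 0.06 0 0 0 0;1 -0.001 0.05 0 0 0 0;1 0 0.04 0 0 0 0;1 0 0.02 0 0 0 0;1 0 0 0 0 0 0;1 0 0 0 0 0 0"

```text
t: 16.47
eef_pos: [0.5053, 0.1435, 0.0557]
tool_rot: [0.001, 0.999, -0.043, -0.0]
contact_force: [0.7, -2.5, 0.6]
gripper_width: 0.693
```

```bash
python3 - <<'E'
from ptr import *
p=shot('side','side12');t=shot('top','top12')
plan([.518,.270,.053],-.085);print(bot.get_obs()['torque'])
a=p['image'][170:270,290:390,::-1];cv2.imwrite('pics/c12.png',cv2.resize(a,None,fx=6,fy=6,interpolation=2))
a=t['image'][190:260,260:390,::-1];cv2.imwrite('pics/d12.png',cv2.resize(a,None,fx=6,fy=6,interpolation=2))
E
```

```text
t 16.57 pos [0.5053 0.1436 0.0556] yaw -0.0857 shift u [ 0.015 -1.059  0.02 ] turn u [ 0.028  0.008 -0.01 ] F [ 0.2 -3.   0.3] w 0.692
[-0.48873717 -0.17487897  0.10345818]
```

View pics/c12.png

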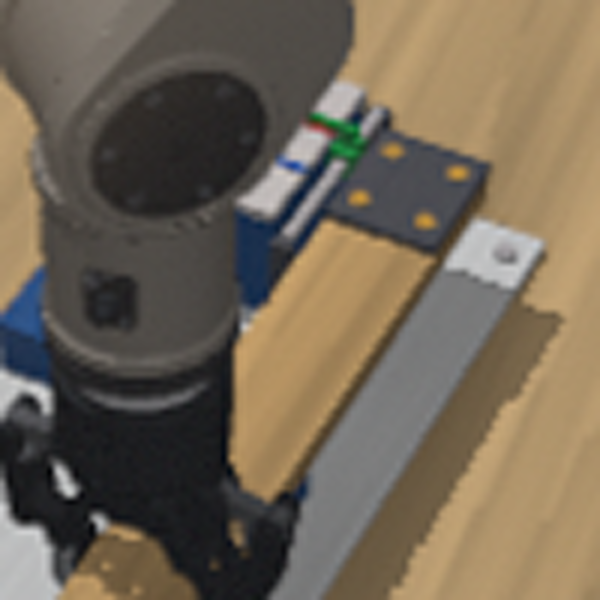

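View pics/d12.png

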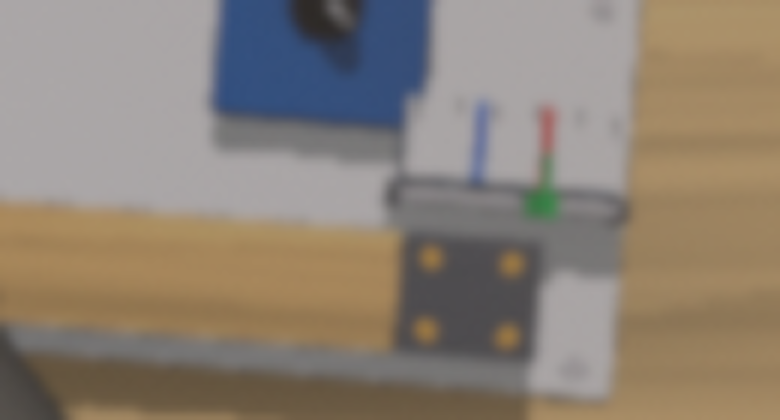

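```bash
python3 - <<'E'
from m import *
m('top',[(542,240),(535,358),(404,232),(395,350)],(260,190),6,.094)
m('top',[(545,172)],(260,190),6,.086)
m('side',[(391,130),(490,167),(433,249)],(290,170),6,.094)
ana(shot('side'),'side')
E
```

```text
top [  33.1 -161.3   94. ]
top [ -24.9 -162.4   94. ]
top [ 31.3 -93.2  94. ]
top [-26.8 -93.5  94. ]
top [  67.  -160.8   86. ]
side [  28.9 -160.9   94. ]
side [ -27.1 -158.3   94. ]
side [-25.7 -90.7  94. ]
side g 4 y -161.14 x 64 72
side r 10 y -167.6 x 63 78
```

Request:
apply_moves:
  moves: "1 0 0 0.005 0 0 0;1 0 0 0 0 0 0;1 0 0 0 0 0 0;1 0 0 0 0 0 0;1 0 0 0 0 0 0;1 0 0 0 0 0 0;1 0 0 0 0 0 0;1 0 0 0 0 0 0"

```text
t: 17.43
eef_pos: [0.5053, 0.1443, 0.0555]
tool_rot: [0.001, 0.999, -0.043, -0.0]
contact_force: [-1.6, -4.2, 5.0]
gripper_width: 0.695
```

```bash
python3 - <<'E'
from m import *
plan([.518,.270,.053],-.085)
p=shot('side','side13')
for n in('board_end','pointer_tip','board_center'):
    for w in('side','top'):
        q=shot(w);r=nets.spot_point(q,n)
        if r: print(n,w,np.round(W2S(np.load('s_%s.npy'%w),atz(q,r[0]['location'],.085 if n[0]=='p' else .079))*1e3,1),round(r[0]['score'],2))
E
```

```text
t 17.43 pos [0.5053 0.1443 0.0555] yaw -0.0855 shift u [ 0.016 -1.053  0.019] turn u [ 0.017  0.005 -0.007] F [-1.6 -4.2  5. ] w 0.695
board_end top [   6.7 -155.6   79. ] 0.56
pointer_tip side [  34.5 -165.    85. ] 0.6
pointer_tip top [  44.7 -163.5   85. ] 0.46
board_center side [ 6.2  1.2 79. ] 0.67
board_center top [ 5.5  9.5 79. ] 0.91
```

View pics/side13.png

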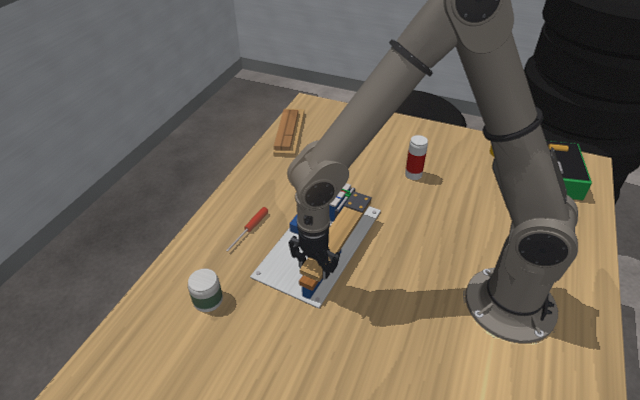

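```bash
python3 - <<'E'
from h import *
print(bot.hand_in())
E
```

```text
the job is handed in; nothing more can be done
None
```

I set the gauge and ran the board out level with the pointer. The job was handed in at about 17.5 s with the gripper still holding the board on the rail. No verdict was reported.

- **Gauge:** I turned the knob about 0.61 rad clockwise in two small steps. The pointer measured y ≈ -161 mm in the stand's frame in both cameras. The red mark measured -161 mm in the top view, so they agree within about 1 mm.
- **Board:** I gripped it across the tail at 60 N and slid it out about 126 mm. Its plated end measured -162 mm in the top view and about -160 mm in the side view, so it is within about 2 mm of the pointer. It sat roughly 2–6 mm off the middle line and about 0.01 rad from straight. I pressed it down with about 5 N so it bears on the rail. That final press moved the tool back under 1 mm, and I did not re-measure the end's corners afterwards.
- **Bystanders:** in the last picture the tin, spray can and screwdriver stand where they were.
- **Check that disagreed:** the trained networks' last point readings scattered by several millimetres. Board end read -156 mm (top view), pointer -164 to -165 mm, and board centre +1 to +10 mm. Their top-view end and pointer readings are about 8 mm apart, right at the limit. I trusted the corner measurements taken from the pictures instead.

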